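# Strike one deposit token on the bar's flywheel press

### The arm

A 7-joint arm with a two-finger parallel gripper is mounted at the origin on the work surface. World frame = base frame: x ahead of the robot, y to its left, z up, the work surface at z = 0. Lengths are in m, angles in degrees, forces in N, time in s.
With the tool pointing down it reaches from about 0.35 to 0.775 m from the base axis. Payload 3.1 kg.
Tool frame: the origin (TCP) lies on the centre line of the jaws, within the pads' length; the fingertips stand 17 mm ahead of it and the grasp point (between the pads) lies 2 mm behind it (robot.tip_reach is the distance from the TCP to the fingertips, in m); z points along the fingers, y is the direction in which the jaws open and shut (so a half turn about z gives the same grasp; the last joint's range is limited). The gripper opens to 85 mm and grips with 20 to 120 N. Pads are 22 mm wide; open, the fingers measure 114 mm over their backs; the gripper's body (76 mm by 85 mm) begins 54 mm behind the grasp point. The pads swing forward as they close: fully open they stand 13 mm farther back than shut.
Start: joints at [-77.733, 17.813, 0.802, 86.603, -0.252, 75.585, -1.558], TCP at [0.139, 0.532, 0.248] pointing down, gripper open.
Joint ranges: [-154.91, 154.91], [-16.99, 109.72], [-72.82, 74.43], [7.12, 147.25], [-82.49, 262.49], [11.32, 116.49], [-174.64, 174.64]. Speed limits (degrees/s): [159.86, 159.86, 180, 180, 180, 180, 180].

### API

Orientations are given as [roll, pitch, yaw] about the fixed x, y, z axes, in that order (R = Rz(yaw) Ry(pitch) Rx(roll)).
In Python, from station import robot, fingers, vision, workorder, recognise gives the robot as it stands. Calls block until the motion is done:
- robot.move_to(position, orientation): joint-space move of the TCP to a pose.
- robot.line_to(position, orientation=None, velocity=0.15, f_stop=None): straight line of the TCP; orientation=None keeps the orientation; velocity is the mean speed in m/s. With f_stop (N) it stops when the force on the tool has changed by that much, and returns True; else False.
- robot.move_j(angles): joint-space move.
- fingers.gripper_to(opening, force=None): opening from 0.0 (shut) to 1.0 (fully open); force is the grip in N (None keeps the last); returns when the fingers have stopped.
- robot.pause(seconds).
- robot.inverse_kinematics(position, orientation): joint angles nearest the present ones, or None.
- vision.grab_frame(name): name is "side" or "top" or "wrist"; returns the picture (420x560x3 uint8, red, green, blue); there is no depth.
- vision.calibration(name): a dict with "mtx" (3x3 intrinsics, pixels), "extrinsics" (4x4, takes a point from world to camera coordinates); the wrist camera has in their place "T_tool_cam" (4x4, takes a point from camera to tool coordinates, whose origin is the TCP and whose axes are the flange's). Camera axes: x right, y up, looking along -z (the intrinsics and any distortion apply to the point x, -y, -z); pixel columns grow to the right and rows downward; lengths in m; the calibration is good to about 2 mm. A picture is of the moment at which its call begins: read the wrist's pose just before it. calibration takes no time and is no camera call.
A pose or a line that the arm cannot do raises robot.PlanningError and nothing moves.
- workorder.close_job(): hands the job in, once; it reports no verdict.
Trained networks look in the newest picture that a camera, given by its name, has taken for a name from the list of things; names that differ only in an ending like _2 or _b are one class to them, and where a whole thing is asked for, a point or a joint stands for the part that bears it (a point fixed in the world has none). Each returns a list of dicts, best first, with "p" (0 to 1); they miss things now and then, are a little off and sometimes report something else, mostly with a low value. They report only what shows in the picture. A call takes as long as a camera call.
- recognise(label, camera): "rect" ([centre column, centre row, width, height] in pixels, round what is visible of it).
Readings, each from a call of its own:
- robot.current_time_s(): time.
- robot.current_joint_positions(): joint angles.
- robot.current_dq(): joint speeds.
- robot.current_joint_torque(): joint torques, N m.
- robot.current_tool_pos(): TCP position.
- robot.current_eef_rot(): TCP orientation.
- robot.current_contact_force(): force on the tool from outside, world axes, zero at the start.
- robot.current_torque(): the same for the moment, N m.
- robot.current_finger_gap(): opening from 0.0 (shut) to 1.0 (fully open).
Only numpy, scipy, OpenCV 4.12 (cv2) and the standard library are available. Lean on these libraries where they do the work, as an engineer would, in place of code of your own. Each camera call takes 0.05 s, during which the arm holds its last target.

### The job

Push the press's loaded token carriage fully home under the ram, then take the crank knob and turn the flywheel clockwise (seen from above) through exactly one full revolution, so that the ram makes one stroke and the wheel is back on its park pointer. Go steadily and gently: follow the circle on which the knob wants to go, so that while turning you never shove the press as much as 1 mm aside on its rubber feet, and turn neither backwards nor on into a second stroke. Then let go, leaving the carriage home and the things around the press where they are.

Things in the scene. Friction and masses are not known exactly. Their poses are not given: they have to be found in the camera images.
- press: Grey bench press on four rubber feet fixed to the counter. Origin: on the counter under the flywheel's axis. z up; -x is its front (park pointer), -y the side with ram and carriage. Base plate 200 mm (x) by 370 mm (y = -280 to +90), top 18 mm up; column 130 x 130 mm, 163 mm high. Pushed sideways anywhere, the machine gives on its feet about 1 mm per 20 N and springs back.
- ram_head (a point): Centre of the top of the ram head on the press's -y side, 163 mm above the counter, 105 mm from the flywheel's axis. The head is 80 mm wide in the press's x, reaches out to y = -150 mm; its underside is 99 mm above the counter.
- hub (a point): Point on the vertical axis of the flywheel, 200 mm above the counter. The flywheel is a dark steel disc of 210 mm diameter lying flat on the column, upper face 194 mm above the counter.
- slot (a point): Inner end (nearest the axis) of the slot in the flywheel's steel arm, turning with it, 199 mm above the counter, 43 mm from the axis; the slot runs straight outward. The crank knob, an upright black cylinder 24 mm wide, 205 to 257 mm above the counter, free to spin about itself, is clamped along this slot 58 to 90 mm from the axis, differently each time and not reported. Find it by feel or sight.
- flywheel (a joint): Angle in rad, growing clockwise seen from above. 0: parked, knob at the front pointer; at angle a the knob lies in direction (-cos a, +sin a) of the press's x, y. Starts within 0.12 of 0; one revolution ends at 6.283. pi: ram at the bottom. Friction 0.22 N m; a ram spring resists the first half turn and drives the second with up to about 0.5 N m, none near the pointer. No stop or click.
- carriage (a joint): Travel of the token carriage in m, along the press's +y, 0 fully out, 0.060 fully home against its rigid stop. Starts at 0 to 0.02. Sliding friction about 3 N; it stays where it is left.
- tab (a point): Centre of the top face of the carriage's upright steel push tab: 44 mm wide along the press's x, 12 mm thick along y, from 45 to 86 mm above the counter, 94 mm outboard (-y) of the brass token. Push its outer face towards +y to drive the carriage home (tab then 199 mm from the flywheel's axis). The carriage's own top is 45 mm above the counter.
- mug: White mug, 80 mm wide, 90 mm high; origin at the centre of its underside. Leave alone.
- jar: Glass jar with a steel cap, 70 mm wide, 90 mm high; origin at the centre of its underside. Leave alone.
- bowl: Steel bowl, 120 mm wide, 45 mm high; origin at the centre of its underside. Leave alone.

How it is judged (in metres and radians):
On the way, in this order (a step that is already met when the one before it is completed fails the run):
1. the carriage is pushed fully home (within 2 mm of its stop) with the flywheel still parked (value of joint carriage above 0.058 m and value of joint flywheel below 0.3 rad), for 0.2 s.
2. the flywheel has been turned half round with the carriage home: ram at the bottom (value of joint flywheel above 3 rad and value of joint carriage above 0.057 m).
At the end, for the whole second after the job is handed in: flywheel one revolution on, within 0.12 rad of its park pointer (6.283) and at rest; carriage home within 3 mm (value of joint flywheel between 6.163 and 6.403 rad and value of joint carriage above 0.057 m and velocity of joint flywheel between -0.05 and 0.05 rad/s); the robot touches nothing.
It fails at once if flywheel turned backwards or carried into a second stroke (over 0.35 rad beyond the pointer) (value of joint flywheel below -0.35 rad or value of joint flywheel above 6.633 rad).
It fails at once if flywheel flung (over 4 rad/s) (velocity of joint flywheel above 4 rad/s).
It fails at once if stroke begun with the carriage not home (value of joint flywheel above 0.5 rad and value of joint carriage below 0.055 m).
It fails at once if press forced: shoved over 1 mm aside on its feet (about 20 N) while turning, or over 2 mm at any time (distance of hub from where it was at the start of the episode above 0.002 m or (value of joint flywheel above 0.3 rad and distance of hub from where it was at the start of the episode above 0.001 m)).
It fails at once if mug, jar or bowl disturbed (moved over 20 mm) (distance of any of mug, jar, bowl from where it was at the start of the episode above 0.02 m).
It also fails if it takes over 72 s, if anything falls off the work surface, if the arm or the gripper's body presses on something with over 40 N, if the wrist force passes 120 N, or if a joint passes its speed limit or range.

## Working session

There is one attempt and no reset: what is moved stays moved. The work goes in short steps, each a Python script; the robot and the scene stay as the last script left them, time stands still between calls to the robot, and variables do not carry over. Pictures are saved under pics/ and viewed, and the job is handed in when it is done.

```bash
ls; mkdir -p pics; python3 - <<'E'
from station import robot, fingers, vision, workorder, recognise
import cv2
print(robot.current_time_s(), robot.current_tool_pos(), robot.current_eef_rot(), robot.tip_reach)
for n in ("side","top","wrist"):
    im=vision.grab_frame(n); cv2.imwrite(f"pics/a_{n}.png",im[:,:,::-1])
    c=vision.calibration(n); print(n,c)
    for l in ("press","ram_head","hub","slot","tab","mug","jar","bowl"):
        print(l,[(r["rect"],round(r["p"],2)) for r in recognise(l,n)[:2]])
print(robot.current_time_s())
E
```

```text
pics
0.0 [0.13898044 0.53142117 0.24719186] [-1.79861070e+02  5.71635837e-03  1.65348608e+02] 0.017
side {'mtx': array([[478.08894164,   0.        , 272.56955035],
       [  0.        , 478.08894164, 203.40827829],
       [  0.        ,   0.        ,   1.        ]]), 'extrinsics': array([[ 0.72739949, -0.68614449,  0.00978316, -0.37261849],
       [ 0.51314203,  0.55335013,  0.65611652, -0.35132336],
       [-0.45560425, -0.47223867,  0.75459619, -1.23763561],
       [ 0.        ,  0.        ,  0.        ,  1.        ]])}
press [([269.6, 210.2, 125.3, 139.9], 0.87)]
ram_head [([283.0, 230.9, 40.3, 39.0], 0.69), ([188.6, 145.6, 26.8, 36.4], 0.65)]
hub [([264.4, 208.3, 126.0, 140.0], 0.96)]
slot [([243.7, 166.1, 72.9, 56.1], 0.79), ([368.2, 336.6, 49.1, 45.2], 0.21)]
tab [([284.1, 235.3, 39.6, 36.4], 0.75)]
mug [([187.6, 146.0, 25.8, 31.8], 0.67)]
jar [([418.1, 299.4, 35.1, 40.6], 0.6)]
bowl [([369.7, 335.6, 47.4, 44.4], 0.62), ([264.6, 208.2, 128.7, 138.8], 0.44)]
top {'mtx': array([[521.68150776,   0.        , 287.43149199],
       [  0.        , 521.68150776, 205.13531211],
       [
[... 678 characters left out ...]
5)]
wrist {'mtx': array([[315.33779206,   0.        , 282.57883372],
       [  0.        , 315.33779206, 207.3499065 ],
       [  0.        ,   0.        ,   1.        ]]), 'T_tool_cam': array([[-6.97939160e-05,  9.46598230e-01,  3.22415550e-01,
         8.32219969e-02],
       [ 9.99999294e-01, -3.16261663e-04,  1.14500246e-03,
        -8.89442350e-04],
       [ 1.18582498e-03,  3.22415403e-01, -9.46597540e-01,
        -1.24566983e-01],
       [ 0.00000000e+00,  0.00000000e+00,  0.00000000e+00,
         1.00000000e+00]])}
press [([109.9, 408.9, 46.5, 21.5], 0.69)]
ram_head [([108.8, 410.1, 46.2, 19.7], 0.64)]
hub [([110.1, 409.1, 42.6, 21.8], 0.98)]
slot []
tab []
mug []
jar []
bowl []
1.35
```

```bash
python3 - <<'E'
import cv2
a=cv2.imread("pics/a_top.png")[140:290,100:460]; cv2.imwrite("pics/a_top_z.png",cv2.resize(a,None,fx=2.2,fy=2.2,interpolation=cv2.INTER_CUBIC))
a=cv2.imread("pics/a_side.png")[110:310,180:370]; cv2.imwrite("pics/a_side_z.png",cv2.resize(a,None,fx=3,fy=3,interpolation=cv2.INTER_CUBIC))
E
```

```text
(no output)
```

View pics/a_top_z.png

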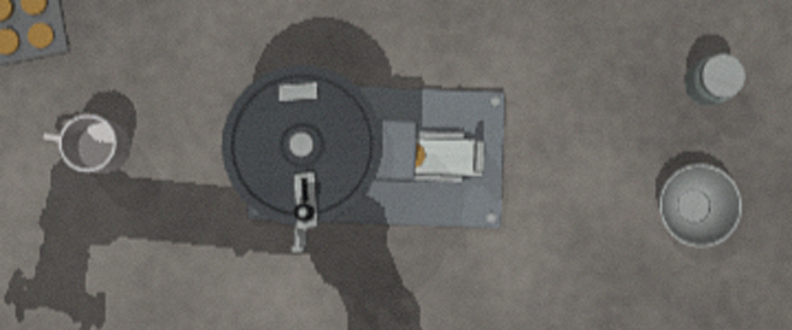

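View pics/a_side_z.png

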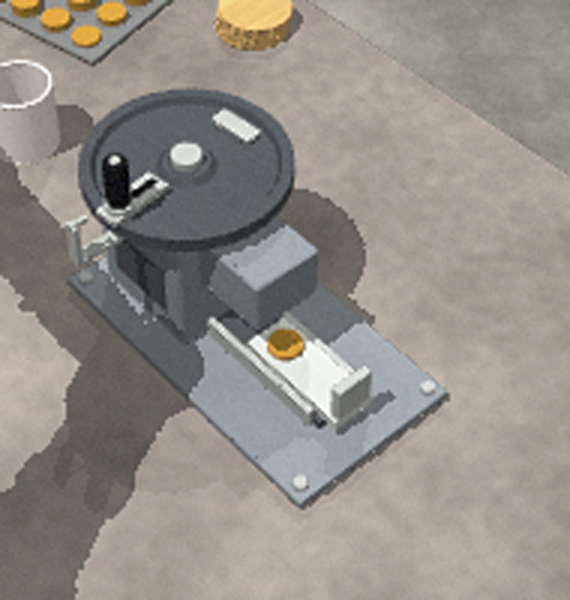

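View pics/a_side.png

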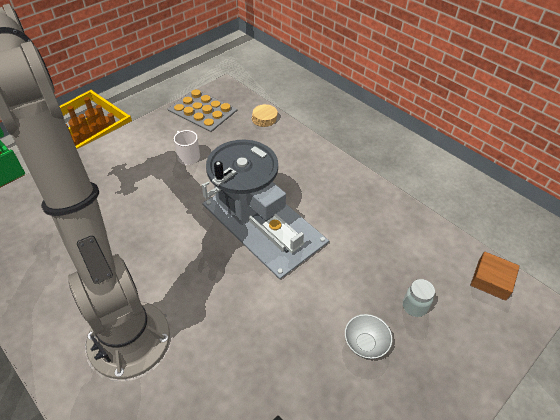

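```bash
cat > h.py <<'E'
import numpy as np, cv2
from station import robot, fingers, vision, workorder, recognise
from scipy.optimize import least_squares
def proj(n,P):
    c=vision.calibration(n); P=np.atleast_2d(P); E=c["extrinsics"]
    q=P@E[:3,:3].T+E[:3,3]; q=q*[1,-1,-1]; p=q@c["mtx"].T
    return p[:,:2]/p[:,2:]
def ray(n,uv,z):
    c=vision.calibration(n);E=c["extrinsics"];R=E[:3,:3];o=-R.T@E[:3,3]
    d=np.linalg.solve(c["mtx"],[uv[0],uv[1],1])*[1,-1,-1]; d=R.T@d
    return o+d*(z-o[2])/d[2]
E
cat > fit.py <<'E'
from h import *
T=lambda u,v:("top",(100+u/2.2,140+v/2.2)); S=lambda u,v:("side",(180+u/3,110+v/3))
# press coords
B=[((100,-280,18),T(504,91)),((-100,-280,18),T(500,226)),((100,-280,18),S(447,397)),((-100,-280,18),S(302,505)),((-100,90,18),S(70,280)),
 ((0,0,200),T(301,144)),((0,0,200),S(187,158))]
def w(p,P):
    x,y,a=p;P=np.array(P)/1000;c,s=np.cos(a),np.sin(a)
    return np.array([x+c*P[0]-s*P[1],y+s*P[0]+c*P[1],P[2]])
f=lambda p:np.concatenate([(proj(o[0],w(p,P))[0]-o[1]) for P,o in B])
r=least_squares(f,[.55,.0,0],loss="soft_l1");print(r.x,np.degrees(r.x[2]));print(r.fun.reshape(-1,2).round(1))
p=r.x
def inv(q):
    d=q[:2]-p[:2];c,s=np.cos(p[2]),np.sin(p[2]);return np.array([c*d[0]+s*d[1],-s*d[0]+c*d[1]])*1000
for nm,o,z in [("hub",T(301,144),.2),("hub",S(187,158),.2),("knob",T(304,212),.257),("knob",S(116,160),.257),("tab",T(479,156),.086),("tab",S(350,388),.086)]:
    q=ray(o[0],o[1],z);print(nm,q.round(4),inv(q).round(1))
for nm,o in [("mug",(138.8,206.4)),("jar",(423.9,177.1)),("bowl",(416.1,234.1))]: print(nm,ray("top",o,.05))
E
python3 fit.py
```

```text
[ 0.5140705   0.13383052 -0.03657724] -2.095721237409609
[[ 0.8 -0.5]
 [ 0.5  0.2]
 [ 0.3 -1.3]
 [-1.3  0.3]
 [-1.4 -0.1]
 [ 0.4 -1.2]
 [-0.4  0.1]]
hub [0.5107 0.135  0.2   ] [-3.4  1.1]
hub [0.515  0.1334 0.2   ] [ 1.  -0.4]
knob [0.422  0.1258 0.257 ] [-91.7 -11.4]
knob [0.4291 0.1292 0.257 ] [-84.7  -7.7]
tab [ 0.5026 -0.1052  0.086 ] [  -2.8 -239.3]
tab [ 0.4985 -0.1123  0.086 ] [  -6.5 -246.5]
mug [0.5162222 0.4545154 0.05     ]
jar [ 0.61379112 -0.44587056  0.05      ]
bowl [ 0.43271268 -0.4186259   0.05      ]
```

```bash
cat >> h.py <<'E'
PX,PY,PA=0.5141,0.1338,-0.0366
def W(x,y,z):
    c,s=np.cos(PA),np.sin(PA); return [PX+c*x-s*y,PY+s*x+c*y,z]
def I(q):
    d=np.array(q[:2])-[PX,PY];c,s=np.cos(PA),np.sin(PA);return np.array([c*d[0]+s*d[1],-s*d[0]+c*d[1]])
E
python3 - <<'E'
from h import *
D=np.degrees(PA)
for y in (0,180):
    print(y,[None if q is None else np.round(q,0) for q in (robot.inverse_kinematics(W(0,-.295,.077),[180,0,y+D]),robot.inverse_kinematics(W(0,-.21,.077),[180,0,y+D]))])
for a in range(0,181,45):
  for m in (0,180):
    b=np.radians(a+m); q=robot.inverse_kinematics(W(-.087*np.cos(b),.087*np.sin(b),.235),[180,0,180-a+D]); print(a+m,None if q is None else np.round(q,0))
fingers.gripper_to(0.0,40)
robot.move_to([.139,.532,.42],[180,0,165])
o=[180,0,D]
robot.move_to(W(0,-.295,.36),o)
robot.line_to(W(0,-.295,.077),velocity=.2)
print(robot.current_tool_pos(),I(robot.current_tool_pos()),robot.current_contact_force(),robot.current_time_s(),robot.current_finger_gap())
im=vision.grab_frame("side"); cv2.imwrite("pics/b_side.png",cv2.resize(im[110:310,180:420,::-1],None,fx=3,fy=3))
E
```

```text
0 [array([-22.,  33.,  52., 104., -30.,  58., -49.]), array([-38.,  37.,  63., 107., -38.,  61., -51.])]
180 [array([-16.,  30.,  43., 104., -24.,  56., 125.]), array([-29.,  29.,  48., 107., -26.,  55., 118.])]
0 [-44.   6.  26. 103.  -3.  71.  71.]
180 [-32.  27.  28.  78. -13.  78.  84.]
45 [-47.  12.  26.  97.  -6.  72.  23.]
225 [-36.  25.  40.  85. -16.  77.  48.]
90 [-48.  21.  32.  87. -12.  75. -17.]
270 [-42.  17.  44.  95. -12.  73.   2.]
135 [-45.  28.  38.  79. -18.  79. -54.]
315 [-47.   8.  40. 103.  -6.  71. -53.]
180 [-40.  30.  42.  78. -20.  79. -91.]
360 [ -53.    7.   37.  104.   -4.   71. -107.]
[ 0.50420098 -0.16137504  0.07803117] [ 0.00090861 -0.29533958] [-0.13419595  0.11241536 -0.20692566] 7.175 0.0006295196973814678
```

View pics/b_side.png

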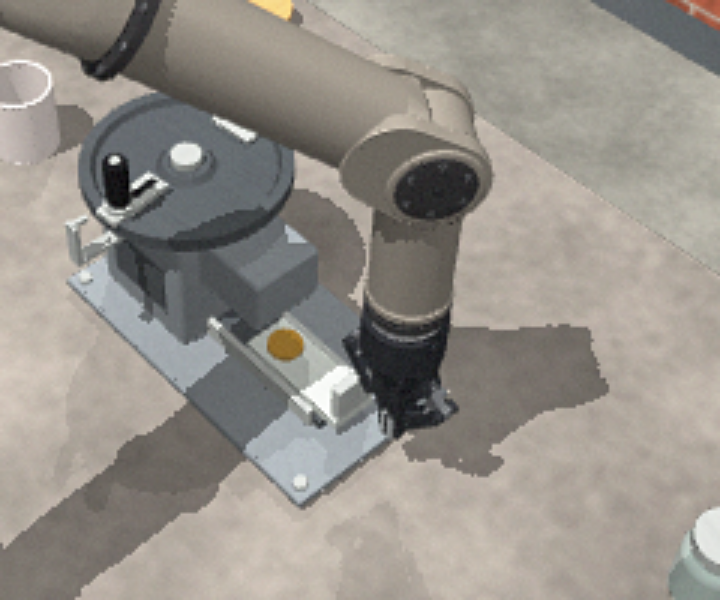

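```bash
python3 - <<'E'
from h import *
D=np.degrees(PA); o=[180,0,D]
robot.line_to(W(0,-.295,.30),velocity=.3)
robot.move_j([17,17.8,0,86.6,0,75.6,-75])
print(robot.current_tool_pos(),robot.current_eef_rot())
robot.move_to(W(0,-.295,.15),o)
print(np.round(robot.current_joint_positions()))
robot.line_to(W(0,-.295,.077),velocity=.1)
f0=np.array(robot.current_contact_force());print(f0)
# approach
hit=robot.line_to(W(0,-.20,.077),velocity=.03,f_stop=9)
print(hit,I(robot.current_tool_pos()),np.array(robot.current_contact_force())-f0,robot.current_time_s())
robot.pause(.3); print(I(robot.current_tool_pos()),np.array(robot.current_contact_force())-f0)
im=vision.grab_frame("side"); cv2.imwrite("pics/c_side.png",cv2.resize(im[110:310,180:420,::-1],None,fx=3,fy=3))
im=vision.grab_frame("top"); cv2.imwrite("pics/c_top.png",cv2.resize(im[140:290,100:460,::-1],None,fx=2.2,fy=2.2,interpolation=cv2.INTER_CUBIC))
E
```

```text
[ 0.51968703 -0.17701974  0.2470527 ] [-1.79951780e+02  1.61781630e-01 -2.03305672e+00]
[ 16.  20.  -0.  98.   0.  62. -76.]
[0.48167634 0.03784903 0.46728061]
True [-5.96299970e-05 -2.17085173e-01] [ 0.14264476 -2.02815833 -0.08739708] 12.6167
[-0.0007341  -0.21830756] [-0.75237981 -0.11289255 -0.83835547]
```

View pics/c_side.png

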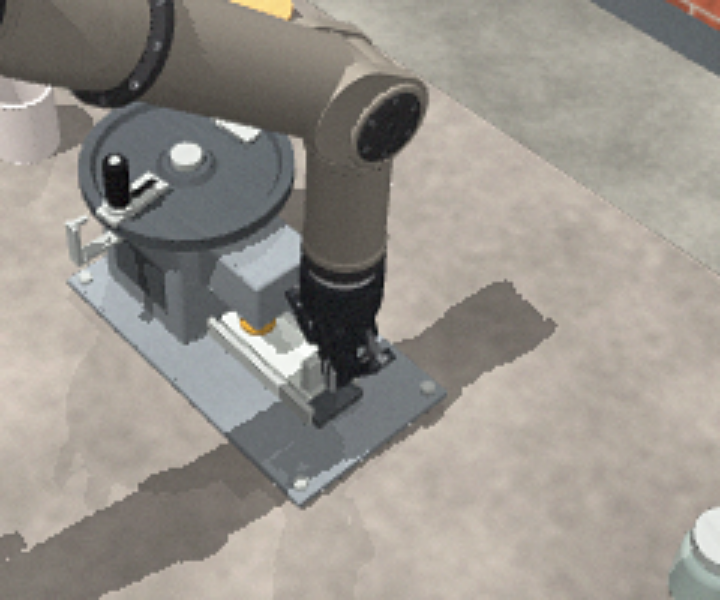

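View pics/c_top.png

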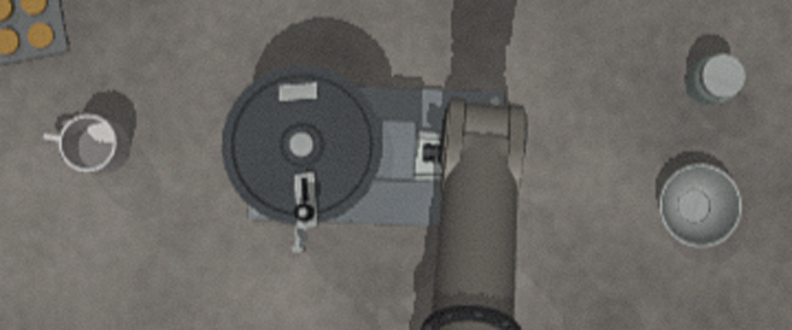

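```bash
python3 - <<'E'
from h import *
for k in range(3):
    f0=np.array(robot.current_contact_force())
    p=I(robot.current_tool_pos())
    hit=robot.line_to(W(0,p[1]+.02,.077),velocity=.015,f_stop=12)
    f=np.array(robot.current_contact_force())
    print(hit,p,I(robot.current_tool_pos()),f0.round(1),f.round(1),robot.current_time_s())
E
```

```text
True [-0.00057739 -0.21871347] [-0.00057577 -0.21711246] [-1.1  0.4 -0.3] [ 0.1 -1.5  0.1] 13.7583
True [-0.00057577 -0.21711246] [-0.00064806 -0.21718179] [ 0.1 -1.5  0.1] [ 0.6 -2.1 -0.5] 14.425
True [-0.00064806 -0.21718179] [-0.00070235 -0.21723595] [ 0.6 -2.1 -0.5] [ 0.6 -2.  -0.9] 15.1333
```

```bash
python3 - <<'E'
from h import *
robot.pause(.2)
robot.line_to(W(0,-.25,.077),velocity=.1)
robot.line_to(W(0,-.27,.30),velocity=.25)
robot.move_j([-16,0,0,86.6,0,75.6,70])
im=vision.grab_frame("side"); cv2.imwrite("pics/d_side.png",cv2.resize(im[110:310,180:420,::-1],None,fx=3,fy=3,interpolation=cv2.INTER_CUBIC))
im=vision.grab_frame("top"); cv2.imwrite("pics/d_top.png",cv2.resize(im[140:290,100:460,::-1],None,fx=2.2,fy=2.2,interpolation=cv2.INTER_CUBIC))
im=vision.grab_frame("wrist"); cv2.imwrite("pics/d_wrist.png",im[:,:,::-1])
print(robot.current_tool_pos(),robot.current_eef_rot(),robot.current_time_s())
E
```

```text
[0.50798454 0.12757704 0.41624431] [173.74411682  16.67138668 175.0428614 ] 19.25
```

View pics/d_side.png

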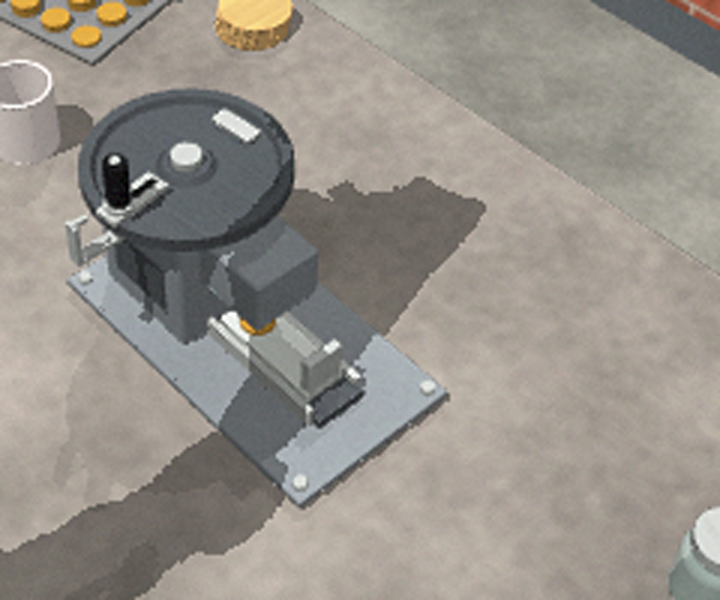

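View pics/d_top.png

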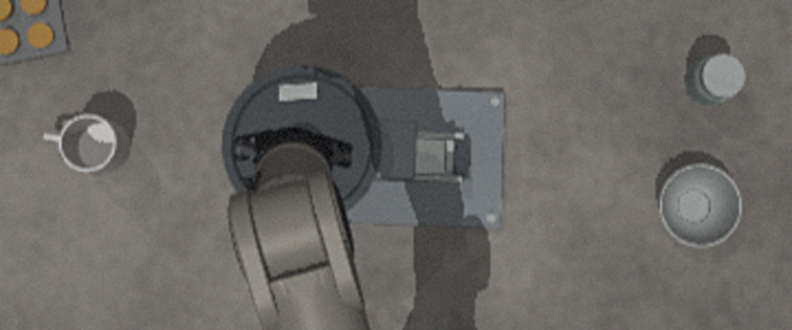

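View pics/d_wrist.png

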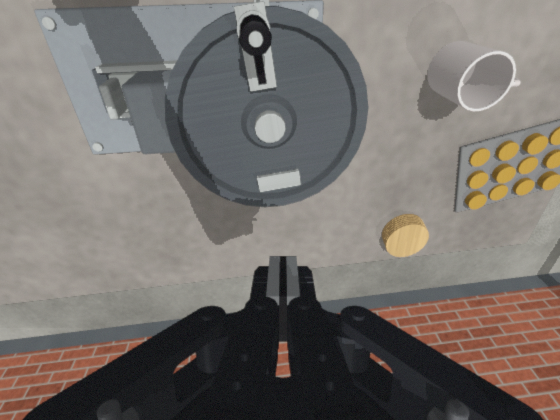

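```bash
cat >> h.py <<'E'
from scipy.spatial.transform import Rotation as Ro
def wray(uv,z,pos,rot):
    c=vision.calibration("wrist");Tc=c["T_tool_cam"];R=Ro.from_euler("xyz",rot,degrees=True).as_matrix()
    d=np.linalg.solve(c["mtx"],[uv[0],uv[1],1])*[1,-1,-1]
    d=R@Tc[:3,:3]@d; o=np.array(pos)+R@Tc[:3,3]
    return o+d*(z-o[2])/d[2]
E
python3 - <<'E'
from h import *
p=[0.50798454,0.12757704,0.41624431];r=[173.74411682,16.67138668,175.0428614]
for uv,z in [((257,39),.257),((270,127),.205),((270,127),.2),((262,82),.199),((48,23),.018),((97,147),.018)]:
    q=wray(uv,z,p,r);print(uv,q.round(4),(I(q)*1000).round(1))
print((I(ray("side",(180+324/3,110+358/3),.086))*1000).round(1))
E
```

```text
(257, 39) [0.4251 0.1292 0.257 ] [-88.8  -7.8]
(270, 127) [0.5115 0.1355 0.205 ] [-2.6  1.6]
(270, 127) [0.5135 0.1357 0.2   ] [-0.7  1.8]
(262, 82) [0.4691 0.1316 0.199 ] [-44.9  -3.8]
(48, 23) [ 0.4203 -0.1288  0.018 ] [ -84.1 -265.9]
(97, 147) [ 0.5916 -0.1345  0.018 ] [  87.3 -265.3]
[  -1.  -204.2]
```

```bash
cat >> h.py <<'E'
HX,HY,R=0.5132,0.1350,0.087
def K(a,z,r=R):
    b=PA; d=np.array([-np.cos(a),np.sin(a)]); c,s=np.cos(b),np.sin(b)
    return [HX+r*(c*d[0]-s*d[1]),HY+r*(s*d[0]+c*d[1]),z]
def ang(q):
    d=np.array(q[:2])-[HX,HY];c,s=np.cos(PA),np.sin(PA);x,y=c*d[0]+s*d[1],-s*d[0]+c*d[1]
    return np.arctan2(y,-x),np.hypot(x,y)
def O(a): return [180,0,180+np.degrees(PA)-np.degrees(a)]
E
python3 - <<'E'
from h import *
a=-.09
fingers.gripper_to(.7,20)
robot.move_to(K(a,.31),O(a)); print(np.round(robot.current_joint_positions()),robot.current_tool_pos(),K(a,.31))
robot.line_to(K(a,.238),velocity=.1,f_stop=8)
print(robot.current_tool_pos(),robot.current_contact_force())
fingers.gripper_to(.4,20); print(robot.current_contact_force())
fingers.gripper_to(.0,20); print(robot.current_finger_gap(),robot.current_contact_force(),robot.current_time_s())
im=vision.grab_frame("side"); cv2.imwrite("pics/e_side.png",cv2.resize(im[110:310,180:420,::-1],None,fx=3,fy=3,interpolation=cv2.INTER_CUBIC))
im=vision.grab_frame("wrist"); cv2.imwrite("pics/e_wrist.png",im[:,:,::-1])
E
```

```text
[-18.   4.  -2.  95.   0.  81.  74.] [0.42751504 0.13037518 0.31092084] [np.float64(0.42632401338649684), np.float64(0.13035640764812245), 0.31]
[0.42702367 0.13052191 0.23888777] [ 0.43170765 -0.04594504  0.06083204]
[ 0.45541678  0.31743897 -0.15076459]
0.27495258875626266 [-0.92471311 -3.22561929  2.3057166 ] 21.925
```

View pics/e_side.png

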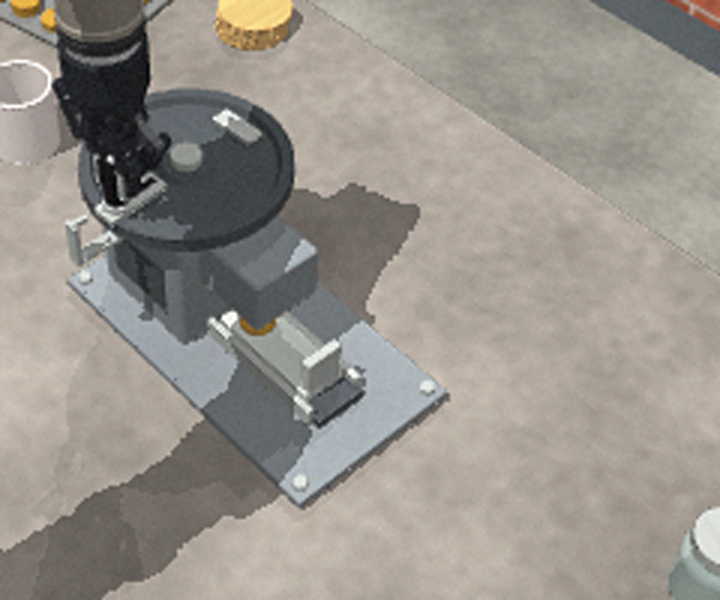

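View pics/e_wrist.png

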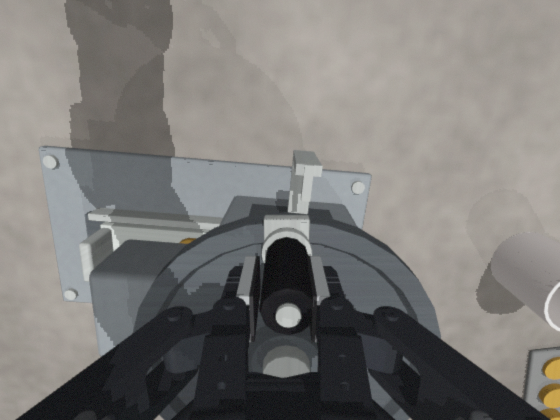

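```bash
cat >> h.py <<'E'
def turn(a0,a1,off,step=5.,v=.04,lim=13):
    """off: tool yaw offset for half (0 first half, pi second)"""
    n=int(np.ceil((a1-a0)/np.radians(step)))
    for i in range(1,n+1):
        a=a0+(a1-a0)*i/n
        robot.line_to(K(a,.238),O(a-off),velocity=v)
        f=np.array(robot.current_contact_force())
        c,s=np.cos(PA),np.sin(PA); fp=np.array([c*f[0]+s*f[1],-s*f[0]+c*f[1]])
        ft=fp@[np.sin(a),np.cos(a)]; fr=fp@[-np.cos(a),np.sin(a)]
        if i%3==0 or np.hypot(ft,fr)>lim: print(f"a={a:.2f} Ft={ft:.1f} Fr={fr:.1f} Fz={f[2]:.1f} real={ang(robot.current_tool_pos())} t={robot.current_time_s():.1f}")
        if np.hypot(ft,fr)>lim: print("STOP"); return a
    return a1
E
python3 - <<'E'
from h import *
fingers.gripper_to(.305,20); print(robot.current_finger_gap(),robot.current_contact_force())
turn(-.09,.6,0)
E
```

```text
0.30419892425458467 [ 0.36004915 -2.42557652  1.57813252]
a=0.17 Ft=0.4 Fr=0.4 Fz=0.1 real=(np.float64(0.17243722684547044), np.float64(0.0871726864351729)) t=23.3
a=0.43 Ft=0.3 Fr=-0.7 Fz=0.4 real=(np.float64(0.4308950460976621), np.float64(0.0871231209851027)) t=24.3
```

```bash
python3 - <<'E'
from h import *
im=vision.grab_frame("wrist"); cv2.imwrite("pics/f_wrist.png",im[:,:,::-1])
print(ang(robot.current_tool_pos()))
E
```

```text
(np.float64(0.6013532213752303), np.float64(0.08711450847549912))
```

View pics/f_wrist.png

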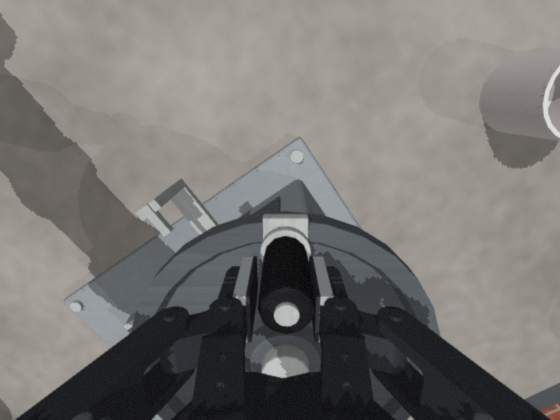

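```bash
python3 - <<'E'
from h import *
print(turn(.6,3.14,0,step=6)); print(np.round(robot.current_joint_positions()))
im=vision.grab_frame("wrist"); cv2.imwrite("pics/g_wrist.png",im[:,:,::-1])
E
```

```text
a=0.90 Ft=-0.7 Fr=0.0 Fz=0.7 real=(np.float64(0.9055662562027778), np.float64(0.08710026337264458)) t=26.1
a=1.21 Ft=-1.9 Fr=1.4 Fz=1.0 real=(np.float64(1.2086420277409595), np.float64(0.08724725334218612)) t=27.3
a=1.51 Ft=-2.8 Fr=0.1 Fz=1.9 real=(np.float64(1.5130050662969776), np.float64(0.08730396325496086)) t=28.4
a=1.82 Ft=-5.2 Fr=0.3 Fz=3.5 real=(np.float64(1.816123550855039), np.float64(0.08742157291960026)) t=29.5
a=2.12 Ft=-5.5 Fr=-0.0 Fz=2.4 real=(np.float64(2.117639720281102), np.float64(0.08770294401217965)) t=30.6
a=2.43 Ft=-5.6 Fr=0.2 Fz=1.3 real=(np.float64(2.418461559651635), np.float64(0.0880806672652725)) t=31.8
a=2.73 Ft=-3.4 Fr=1.0 Fz=-1.6 real=(np.float64(2.7404911044448075), np.float64(0.08707137653276029)) t=32.9
a=3.04 Ft=-2.0 Fr=0.2 Fz=-1.4 real=(np.float64(3.05304377709711), np.float64(0.08732742927014454)) t=34.0
3.14
[-31.  27.  26.  77. -12.  78. -97.]
```

View pics/g_wrist.png

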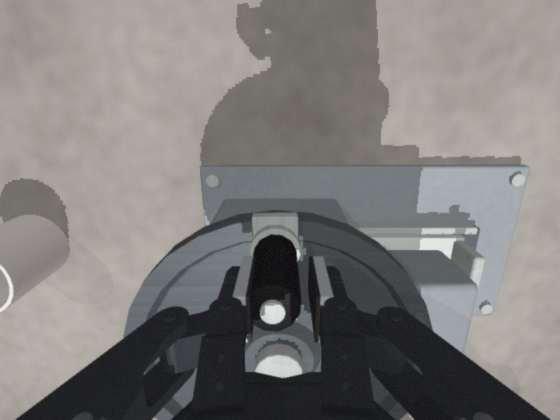

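```bash
python3 - <<'E'
from h import *
a=np.pi-.01
fingers.gripper_to(.7,20)
robot.line_to(K(a,.31),velocity=.15)
robot.move_to(K(a,.31),O(a-np.pi))
print(robot.current_time_s(),np.round(robot.current_joint_positions()))
im=vision.grab_frame("wrist"); cv2.imwrite("pics/h_wrist.png",im[:,:,::-1])
print(robot.current_tool_pos(),robot.current_eef_rot())
E
```

```text
37.7583 [ 19.  36. -62.  67.  31.  94.  53.]
[0.60003925 0.13277971 0.30959052] [-1.79974593e+02 -3.51763954e-02  1.78480601e+02]
```

View pics/h_wrist.png

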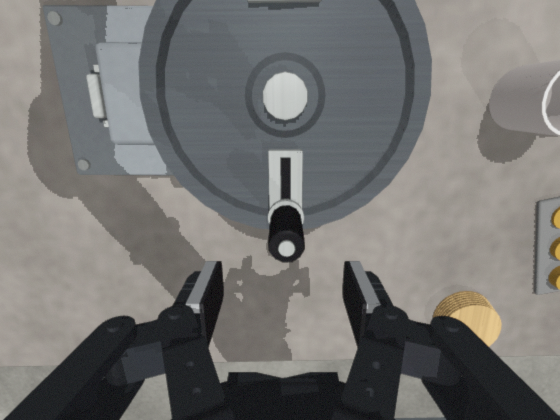

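```bash
python3 - <<'E'
from h import *
a=np.pi-.01
robot.line_to(K(a,.36),velocity=.2)
robot.move_j([-13,15,0,80,0,85,78])
print(robot.current_tool_pos(),robot.current_time_s())
robot.move_to(K(a,.31),O(a-np.pi))
print(robot.current_time_s(),np.round(robot.current_joint_positions()))
robot.line_to(K(a,.238),velocity=.12,f_stop=8)
fingers.gripper_to(.4,20); fingers.gripper_to(.305,20)
print(robot.current_finger_gap(),robot.current_contact_force(),robot.current_time_s())
im=vision.grab_frame("wrist"); cv2.imwrite("pics/i_wrist.png",im[:,:,::-1])
E
```

```text
[0.52847611 0.10527683 0.32145873] 39.2167
39.625 [-14.  25.   0.  68.  -0.  87.  75.]
0.3037457802811285 [-0.71969613 -0.32687821  0.48097214] 40.9917
```

View pics/i_wrist.png

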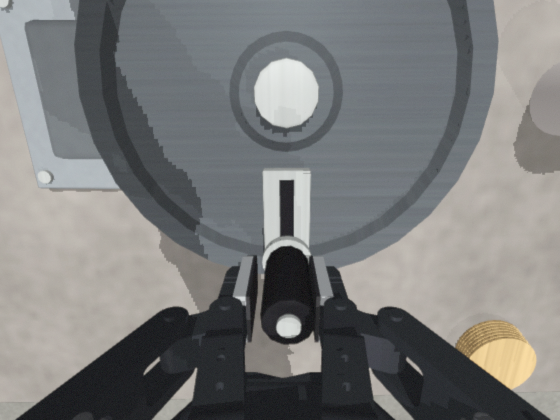

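```bash
python3 - <<'E'
from h import *
print(turn(np.pi-.01,2*np.pi,np.pi,step=6)); print(np.round(robot.current_joint_positions()))
im=vision.grab_frame("wrist"); cv2.imwrite("pics/j_wrist.png",im[:,:,::-1])
im=vision.grab_frame("side"); cv2.imwrite("pics/j_side.png",cv2.resize(im[110:310,180:420,::-1],None,fx=3,fy=3,interpolation=cv2.INTER_CUBIC))
print(robot.current_tool_pos(),robot.current_eef_rot())
E
```

```text
a=3.44 Ft=1.5 Fr=-0.7 Fz=0.8 real=(np.float64(-2.8330200339972187), np.float64(0.08733426069570242)) t=42.2
a=3.74 Ft=3.0 Fr=-0.3 Fz=1.4 real=(np.float64(-2.5312679111197376), np.float64(0.08715026614482901)) t=43.3
a=4.05 Ft=5.0 Fr=-0.5 Fz=1.3 real=(np.float64(-2.231691646294767), np.float64(0.08677415119581003)) t=44.4
a=4.35 Ft=5.0 Fr=-0.1 Fz=1.2 real=(np.float64(-1.930647990135936), np.float64(0.0866375028371994)) t=45.5
a=4.66 Ft=3.8 Fr=-1.1 Fz=1.5 real=(np.float64(-1.62737675277984), np.float64(0.08664617477665013)) t=46.7
a=4.96 Ft=1.9 Fr=0.1 Fz=0.9 real=(np.float64(-1.3216334221742858), np.float64(0.08677008240110189)) t=47.8
a=5.27 Ft=0.2 Fr=0.4 Fz=0.2 real=(np.float64(-1.0205465680357146), np.float64(0.08694696474299553)) t=48.9
a=5.57 Ft=0.1 Fr=0.2 Fz=-0.5 real=(np.float64(-0.711815674569519), np.float64(0.08699489602771902)) t=50.0
a=5.88 Ft=0.0 Fr=0.4 Fz=0.6 real=(np.float64(-0.404983649039419), np.float64(0.08702616439964693)) t=51.2
a=6.18 Ft=0.4 Fr=0.5 Fz=0.5 real=(np.float64(-0.09864105024861643), np.float64(0.08706464669038344)) t=52.3
6.283185307179586
[ -38.    6.   19.  103.   -2.   71. -110.]
[0.42612457 0.13826145 0.23790676] [-1.79979113e+02  1.79884382e-02 -2.02066482e+00]
```

View pics/j_wrist.png

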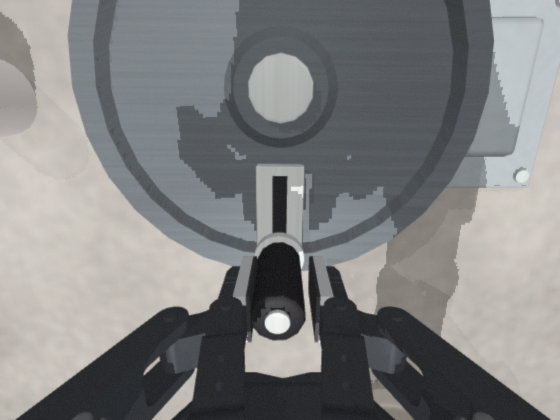

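View pics/j_side.png

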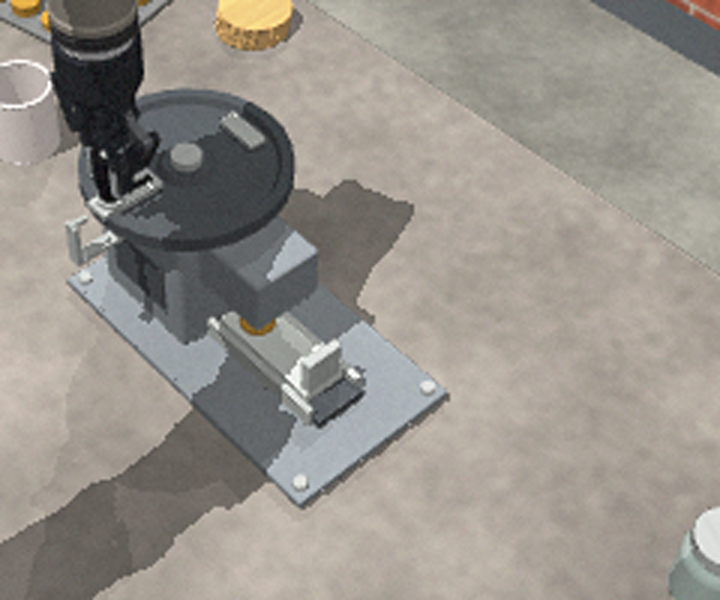

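```bash
python3 - <<'E'
from h import *
fingers.gripper_to(.7,20)
robot.line_to(K(0,.33),velocity=.15)
robot.move_j([-16,0,0,86.6,0,75.6,70])
p,r=robot.current_tool_pos(),robot.current_eef_rot()
im=vision.grab_frame("wrist"); cv2.imwrite("pics/k_wrist.png",im[:,:,::-1])
im=vision.grab_frame("side"); cv2.imwrite("pics/k_side.png",cv2.resize(im[110:310,180:420,::-1],None,fx=3,fy=3,interpolation=cv2.INTER_CUBIC))
print(p.tolist(),r.tolist(),robot.current_time_s())
E
```

```text
[0.5078297180050332, 0.12790743976098642, 0.4162621741890508] [173.7391233749503, 16.672117096591137, 175.07346354752733] 56.725
```

View pics/k_wrist.png

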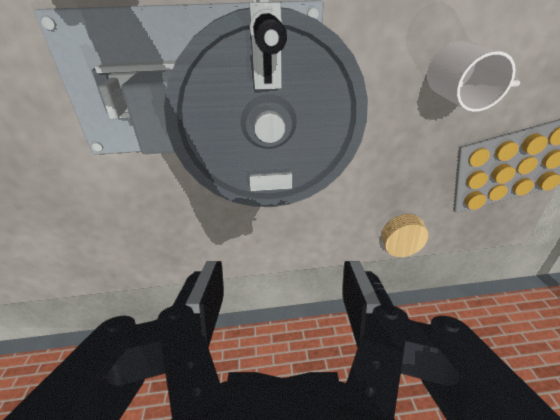

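View pics/k_side.png

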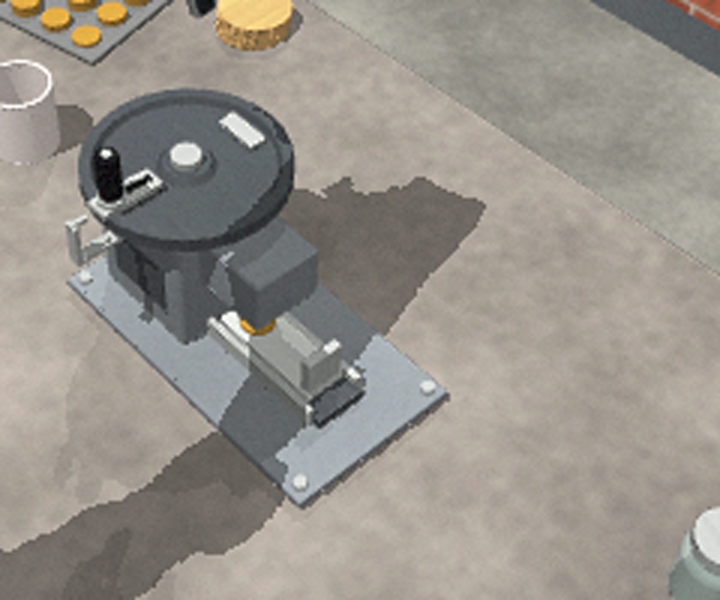

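```bash
python3 - <<'E'
from h import *
p=[0.50783,0.127907,0.416262];r=[173.73912,16.672117,175.07346]
k=wray((271,37),.257,p,r);s=wray((268,81),.199,p,r)
for h in (wray((270,127),.203,p,r),):
  for q in (k,s):
    d=q-h;c,si=np.cos(PA),np.sin(PA);x,y=c*d[0]+si*d[1],-si*d[0]+c*d[1];print(np.arctan2(y,-x),np.hypot(x,y))
print(k,s,h,ang(k),ang(s))
# plate front corners z=.018: image
for uv in ((313,14),(48,23)): q=wray(uv,.018,p,r);print(q,I(q))
# side view
print(ang(ray("side",(180+107/3,110+152/3),.257)), ang(ray("side",(180+116/3,110+157/3),.257)))
E
```

```text
0.005675300218772751 0.08792001558383494
0.00452619789987221 0.04372846723388853
[0.4243263  0.13961786 0.257     ] [0.46847627 0.1377     0.199     ] [0.51216777 0.13590212 0.203     ] (np.float64(0.01531311988912448), np.float64(0.0889935873759554)) (np.float64(0.023697470693660964), np.float64(0.04480515311793311))
[0.43170772 0.21396071 0.018     ] [-0.08527033  0.07709215]
[ 0.42027704 -0.12849241  0.018     ] [-0.08416237 -0.2655499 ]
(np.float64(0.057111266644529854), np.float64(0.08386629602020156)) (np.float64(-0.07070705348384139), np.float64(0.08165581920050918))
```

```bash
python3 - <<'E'
from h import *
print(robot.current_contact_force(),robot.current_time_s()); workorder.close_job()
E
```

```text
[-0.28501889 -0.47261814 -0.34994253] 56.725
the job is handed in; nothing more can be done
```

The job is handed in at 56.7 s of the 72 s allowed. The carriage is home and the flywheel has gone one full clockwise revolution, back to its park pointer. The interface gave no verdict, so success rests on my own checks below.

**Carriage:** I pushed the tab with shut fingers until it met a rigid stop. Three repeat pushes stopped at the same spot to within about 0.2 mm. One side-camera reading put the tab about 5 mm short of its nominal home position. The same camera also disagreed with the top camera by about 7 mm before the push, so I trusted the stop.

**Turning:** I held the knob loosely between the jaws, regrasping once at half turn, and followed a circle of 87 mm radius. The force samples I printed showed at most about 6 N along the circle and 1.4 N radially, well under the 20 N that would shove the press 1 mm. I saw no sign of turning backwards.

**Last checks:** The wheel stands within about 0.005–0.02 rad of the pointer in the wrist view. The side view is coarser and read 0.057 rad. All of these are inside the 0.12 rad allowed. The gripper was clear of everything, with residual force under 0.7 N. In the last views the mug looked where it had been. The jar was only partly in view and the bowl not at all, but the arm never went near either.

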